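# Weigh and record the outgoing cartons

### The arm

A 7-joint arm with a two-finger parallel gripper is mounted at the origin on a cart in front of the work surface, level with it; the furniture and walls round the work are solid. World frame = base frame: x ahead of the robot, y to its left, z up, the work surface at z = 0. Lengths are in m, angles in rad, forces in N, time in s.
With the tool pointing down it reaches from about 0.4 to 0.85 m from the base axis. Payload 10.4 kg.
Tool frame: the origin (TCP) lies between the finger pads; the fingertips stand 22 mm ahead of it and the grasp point (between the pads) lies 3 mm ahead of it; z points along the fingers, y is the line along which they close (so a half turn about z gives the same grasp; the last joint's range is limited). The gripper opens to 85 mm and grips with 20 to 120 N. Pads are 22 mm wide; open, the fingers measure 114 mm over their backs; the gripper's body (76 mm by 85 mm) begins 54 mm behind the grasp point. The pads swing forward as they close: fully open they stand 13 mm farther back than shut.
Start: joints at [1.13, 0.332, -0.065, 1.46, 0.022, 1.35, -0.088], TCP at [0.254, -0.571, 0.229] pointing down, gripper open.
Joint ranges: [-2.6, 2.6], [-0.5, 2.12], [-1.47, 1.34], [0.16, 2.42], [-1.27, 4.41], [0.06, 2.06], [-2.6, 2.6]. Speed limits (rad/s): [2.22, 2.22, 2.79, 2.79, 3.14, 3.14, 3.14].

### API

Orientations are given as a unit quaternion [x, y, z, w].
In Python, from workcell import manip, camera, ticket, boxes_of, outline_of gives the robot as it stands.
- The arm moves only by the tool carry_out, never from a script. Its argument "deltas" is a list of rows, each a list of 5 numbers: the shift along the tool's x, y, z as a fraction of full scale, then the turn about the tool's z as a fraction of full scale, then the opening, from -1 (shut) to 1 (fully open), so that 0 is half open. In form: [[tx, ty, tz, spin, gripper], ...]. A call has 1 to 20 rows; each row is the pose to reach, as a shift and turn from the pose commanded when the call began, along the tool's axes at that moment; what a row does not reach only later rows make up. Full scale, the value 1, is 150 mm for a shift and 30 degrees for a turn. A row lasts 1/8 s, in which the tool goes at most 62.5 mm and 10.7 degrees, less where a joint would pass 70% of its speed; a pose out of reach is approached as far as the arm can. A call with a number of a shift or a turn outside -1 to 1 is refused whole. A call with a gripper value outside its range is refused whole. The fingers move at their own pace and stop on an object; "force" is the grip in N (left out, the last holds). Time passes only in rows, so rows that repeat a pose let the fingers close. It gives the time, the measured TCP pose, the force, the opening and the grip force at its end, in the units of the state.
- manip.get_obs(): the state, without advancing time (a new reading comes with each control period).
- camera(name): name is "scene" or "top" or "wrist"; returns a dict with "img" (420x560x3 uint8, red, green, blue), "depth" (420x560 float32, m along the optical axis (not along the pixel's ray), 0 where there is no reading), "vertical_fov" (degrees; the focal length in pixels is half the picture's height over the tangent of half this angle, whatever the lens; pixels are square), "cx", "cy" (the principal point, pixels), "R" (3x3) and "t" (3): a world point X has camera coordinates R X + t. Camera axes: x right, y down, z forward; pixel columns grow to the right and rows downward; lengths in m; the calibration is good to about 2 mm. A picture is of the moment at which its call begins.
- ticket.hand_in(): hands the job in; it is judged then, once.
Trained networks look in a picture, given as the dict that the camera call returned (one of the last four; its "shot" number tells which), for a name from the list of things; names that differ only in an ending like _2 or _b are one class to them, and where a whole thing is asked for, a point or a joint stands for the part that bears it (a point fixed in the world has none). Each returns a list of dicts, best first, with "conf" (0 to 1); they miss things now and then, are a little off and sometimes report something else, mostly with a low value. They report only what shows in the picture. A call takes as long as a camera call. They do not tell look-alikes from the thing itself.
- boxes_of(query, picture): "position" ([x, y, z] in m, in world coordinates, good to about 4 mm: the middle of the surface that is visible of it).
- outline_of(query, picture): "region" (420x560 bool, what is visible of it).
The state is a dict: "clock": time; "joint_pos": joint angles; "joint_velocities": joint speeds; "tau": joint torques, N m; "position": TCP position; "ee_rot": TCP orientation; "ft_force": force on the tool from outside, world axes, zero at the start; "torque": the same for the moment, N m; "grip_width": opening from 0.0 (shut) to 1.0 (fully open); "grasp_force": force on a finger pad.
Only numpy, scipy, OpenCV 4.12 (cv2) and the standard library are available. Lean on these libraries where they do the work, as an engineer would, in place of code of your own. Each camera call takes 0.05 s, during which the arm holds its last target. There are 200 camera calls.

### The job

Weigh the outgoing cartons one at a time, in order of size with the largest first: set each squarely in the middle of the scale's pan, its long side along the pan's long side and no edge hanging over, let go of it, then draw the scale's sprung record slide out to its stop and let it spring back home. After weighing, put each carton in the wooden out-tray, so that in the end all of them lie flat, label up, on the tray's floor beside one another. Leave the hand stamp and the roll of tape where they are.

Things in the scene. Friction and masses are not known exactly. Their poses are not given: they have to be found in the camera images.
- carton_large: large cardboard carton, closed and rigid, 110 long (its x) x 54 wide (its y) x 46 mm high, paper tape along its length and a white label on top, under 0.45 kg; origin: centre of the underside, z up. Two or three of the three cartons are present in a run (an absent one reads None throughout); at first they stand on the desk to the left of the scale.
- carton_medium: medium cardboard carton, closed and rigid, 94 long (its x) x 48 wide (its y) x 40 mm high, paper tape along its length and a white label on top, under 0.45 kg; origin: centre of the underside, z up. Two or three of the three cartons are present in a run (an absent one reads None throughout); at first they stand on the desk to the left of the scale.
- carton_small: small cardboard carton, closed and rigid, 78 long (its x) x 42 wide (its y) x 34 mm high, paper tape along its length and a white label on top, under 0.45 kg; origin: centre of the underside, z up. Two or three of the three cartons are present in a run (an absent one reads None throughout); at first they stand on the desk to the left of the scale.
- scale: grey postal scale fixed to the desk, housing 116 x 156 mm; origin: under the pan's centre at desk height; its x points away from its front (the slide comes out of the front, towards -x), its y along the pan's long side, z up.
- pan_centre (a point): centre of the top of the scale's flat rimless metal pan, 44 mm above the desk; axes as the scale's; the pan measures 88 mm along x and 140 mm along y, does not move, and overhangs a narrower neck.
- record_slide (a joint): the scale's record slide, m: 0 home, 0.040 at its stop; grows as it is drawn out along the scale's -x. A spring pulls it home (2.4 N at home, 7.2 N at the stop; damped), so it returns when let go; a reading counts as taken with the slide beyond 0.036 for 0.2 s.
- slide_tab (a point): gripping point on the black upright tab at the front end of the record slide, 38 mm above the desk; it moves with the slide; axes as the scale's. The tab is 10 mm thick (x), 24 mm wide (y), from 10 to 52 mm above the desk; at home it stands 45 mm clear in front of the housing, joined to it by a flat bar 16 mm wide whose top is 19 mm above the desk.
- flag_top (a point): top of the small white indicator flag at the rear left edge of the scale, 40 mm above the desk with the slide home; it is geared to the slide and rises as far as the slide is drawn out (80 mm above the desk, so 36 mm above the pan, at the stop). Axes as the scale's; nothing to handle.
- out_tray: low wooden tray fixed to the desk to the right of the scale, empty at first, outside 250 (its x) x 150 mm (its y), inside 240 x 140 mm, floor 5 mm thick, rim 12 mm high above the desk; origin: centre of its underside. The cartons fit side by side with their long sides along the tray's y.
- ink_stamp: bystander: small stamp with a red turned handle, 24 x 48 x 69 mm, behind the scale; origin: centre of its underside; leave alone.
- masking_tape: bystander: roll of masking tape lying flat, 100 mm across, 25 mm high, behind the scale; origin: centre of its underside; leave alone.
Things that resemble listed ones, but are neither listed nor needed, are in the scene too. What is shaped like the carton_small but purple is not meant. What is shaped like the carton_large but yellow is not meant.

How it is judged:
By the outcome, as a careful person would: the job done as asked, in the order asked, and still so for the second after the job is handed in, with the robot touching nothing.
Of carton_large, carton_medium, carton_small only 2 to 3 are there at a start; the rules pass over those that are not, and their reading is None.
At some moment in a run one of carton_large, carton_medium, carton_small may be knocked a few centimetres aside while the robot is not near it.
Once in a run the grip may slacken for a moment while it holds something.
It also fails if it takes over 210 s, if anything falls off the work surface, if the arm or the gripper's body presses on something with over 40 N, if the wrist force passes 120 N, or if a joint passes its speed limit or range.

## Working session

There is one attempt and no reset: what is moved stays moved. The work goes in short steps, Python scripts to look and compute and a tool call to move; the robot and the scene stay as the last step left them, time stands still between calls to the robot, and variables do not carry over. Pictures are saved under pics/ and viewed, at most 14 in all, crops included, and the job is handed in when it is done.

Besides the shell and the picture viewer there is one more tool, called after "Request:" as a command line: name --pt "numbers of a row" for each row, then --argument value for the rest. carry_out: Moves the arm, as the interface text tells. Its arguments: {"type":"object","properties":{"deltas":{"type":"array","items":{"type":"array","items":{"type":"number"}}},"force":{"type":"number"}},"required":["deltas"]}

```bash
mkdir -p pics; ls; cat > h.py <<'E'
import numpy as np, cv2
from workcell import manip, camera, ticket, boxes_of, outline_of
def cloud(p):
    h,w=p['depth'].shape; f=h/2/np.tan(np.radians(p['vertical_fov'])/2)
    v,u=np.mgrid[:h,:w]; d=p['depth'].astype(float)
    c=np.stack([(u-p['cx'])/f*d,(v-p['cy'])/f*d,d],-1)
    return (c-p['t'])@p['R']   # R^T (c-t)
def save(p,n): cv2.imwrite('pics/'+n,p['img'][...,::-1])
E
python3 - <<'E'
from h import *
o=manip.get_obs(); print({k:np.round(v,3) for k,v in o.items()})
for n in ['top','scene']:
    p=camera(n); save(p,n+'0.png'); print(n,p['vertical_fov'],p['cx'],p['cy'],p['shot'],p.keys())
    for q in ['carton_large','carton_medium','carton_small','scale','slide_tab','out_tray','ink_stamp','masking_tape']:
        print(q,[(round(b['conf'],2),np.round(b['position'],3)) for b in boxes_of(q,p)][:4])
E
```

```text
pics
{'clock': np.float64(0.0), 'joint_pos': array([ 1.13 ,  0.333, -0.065,  1.461,  0.022,  1.35 , -0.089]), 'joint_velocities': array([ 0.001,  0.001,  0.001,  0.   ,  0.001, -0.   ,  0.001]), 'tau': array([-0.0000e+00, -6.2544e+01,  4.9000e-02, -3.9158e+01,  1.6000e-02,
        1.0000e-02,  0.0000e+00]), 'position': array([ 0.253, -0.571,  0.229]), 'ee_rot': array([ 0.978,  0.207, -0.   , -0.001]), 'ft_force': array([-0.795, -0.714, -0.664]), 'torque': array([0.019, 0.01 , 0.05 ]), 'grasp_force': np.float64(0.0), 'grip_width': np.float64(1.0)}
top 47.48186167812402 281.20944022907327 209.11863066970955 1 dict_keys(['img', 'depth', 'vertical_fov', 'cx', 'cy', 'R', 't', 'shot'])
carton_large [(0.89, array([ 0.325, -0.174,  0.044])), (0.87, array([0.552, 0.094, 0.05 ]))]
carton_medium []
carton_small [(0.88, array([0.446, 0.106, 0.032])), (0.86, array([0.694, 0.03 , 0.033])), (0.64, array([ 0.363, -0.015,  0.032]))]
scale [(0.56, array([ 0.566, -0.14 ,  0.041]))]
slide_tab [(0.51, array([ 0.484, -0.14 ,  0.021]))]
out_tray [(0.77, array([ 0.486, -0.393,  0.004]))]
ink_stamp []
masking_tape [(0.96, array([ 0.756, -0.225,  0.022]))]
scene 47.646079830502345 284.6975763084367 208.06155285169345 2 dict_keys(['img', 'depth', 'vertical_fov', 'cx', 'cy', 'R', 't', 'shot'])
carton_large [(0.93, array([ 0.318, -0.154,  0.042])), (0.85, array([0.538, 0.112, 0.036]))]
carton_medium []
carton_small [(0.86, array([0.437, 0.127, 0.036])), (0.74, array([ 0.362, -0.003,  0.027])), (0.71, array([0.689, 0.05 , 0.029]))]
scale [(0.68, array([ 0.551, -0.113,  0.029])), (0.28, array([0.435, 0.129, 0.034]))]
slide_tab [(0.51, array([ 0.468, -0.129,  0.019])), (0.17, array([0.537, 0.114, 0.039]))]
out_tray [(0.61, array([ 0.471, -0.383,  0.007]))]
ink_stamp [(0.81, array([ 0.734, -0.109,  0.018])), (0.68, array([ 0.467, -0.127,  0.018]))]
masking_tape [(0.58, array([ 0.752, -0.212,  0.016])), (0.57, array([ 0.733, -0.113,  0.016]))]
```

View pics/top0.png

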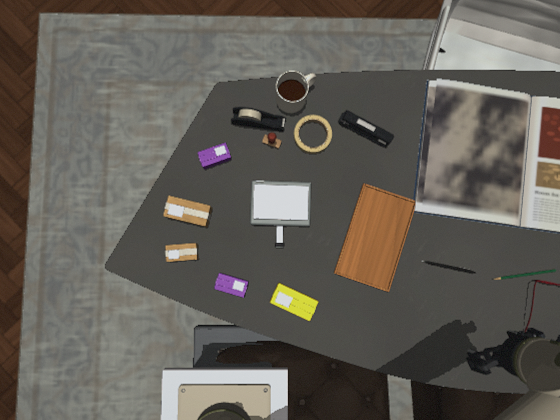

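View pics/scene0.png

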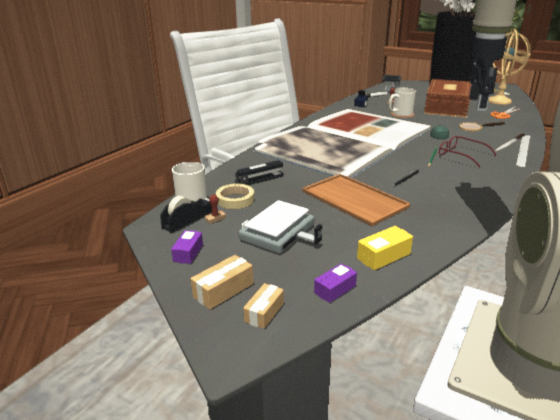

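The top view shows two cardboard cartons at pixels (186,210) and (181,253). The scale is at (281,203) with its tab at (280,237), the tray is at (375,238) and turned, and there are purple and yellow look-alikes. Next I measure these.

```bash
cat >> h.py <<'E'
def rect(P,m):
    x=P[m][:,:2]; x=x[np.all(np.abs(x-np.median(x,0))<.2,1)]
    (c,s,a)=cv2.minAreaRect((x*1000).astype(np.float32))
    if s[0]<s[1]: s=s[::-1]; a+=90
    a=(a+90)%180-90   # direction of long side, deg from world x
    return np.round(c,1),np.round(s,1),round(a,1),len(x)
def near(P,x,y,r,z0,z1):
    return (np.hypot(P[...,0]-x,P[...,1]-y)<r)&(P[...,2]>z0)&(P[...,2]<z1)&(P[...,2]!=0)
def big(m):
    n,l,s,_=cv2.connectedComponentsWithStats(m.astype(np.uint8)); return l==1+np.argmax(s[1:,4])
E
python3 - <<'E'
from h import *
p=camera('top');P=cloud(p)
for n,x,y,r in [('A',.552,.094,.075),('B',.446,.106,.06)]:
    m=near(P,x,y,r,.02,.07); zt=np.median(P[m][:,2]); m=big(m&(abs(P[...,2]-zt)<.006)); print(n,zt,rect(P,m))
m=near(P,.566,-.14,.1,.035,.06); print('pan',np.median(P[m][:,2]),rect(P,big(m)))
m=near(P,.484,-.14,.035,.03,.07);m&=P[...,0]<.51; print('tab',np.median(P[m][:,2]),rect(P,big(m)))
m=outline_of('out_tray',p)[0]['region']; print('tray',rect(P,big(m)),np.percentile(P[m][:,2],[5,50,95]))
print(-np.array(p['R']).T@p['t'])
E
```

```text
A 0.04678549888737775 (array([549.2,  97.7]), array([111.7,  54.1]), 76.7, 934)
B 0.03480104333288493 (array([444.9, 111.2]), array([79.4, 41.9]), -85.3, 513)
pan 0.04469575442497303 (array([ 573.4, -139.5]), array([143.1,  89.9]), 88.5, 1887)
tab 0.05125736644181727 (array([ 463.6, -137.1]), array([22.5, 10. ]), -89.7, 46)
tray (array([ 485.8, -390.6]), array([248.8, 153.4]), -18.7, 5383) [0.00184873 0.00611079 0.01283747]
[ 0.42717256 -0.10832801  1.25158669]
```

Request:
carry_out --pt "0.33 -0.17 0 -0.33 1" --pt "0.67 -0.33 0 -0.67 1" --pt "1 -0.5 0 -1 1" --pt "1 -0.5 0 -1 1" --force 40

```text
clock: 1.5
position: [0.3642, -0.4378, 0.2299]
ee_rot: [0.889, 0.458, 0.001, 0.0]
ft_force: [-0.3, -1.0, 0.1]
grip_width: 1.003
grasp_force: 0.0
```

Request:
carry_out --pt "0.33 0 0 -0.33 1" --pt "0.67 0 0 -0.67 1" --pt "1 0 0 -1 1" --pt "1 0 0 -1 1"

```text
clock: 2.0
position: [0.4509, -0.3173, 0.2297]
ee_rot: [0.741, 0.671, 0.001, 0.0]
ft_force: [0.7, -1.0, 0.2]
grip_width: 0.995
grasp_force: 0.0
```

Request:
carry_out --pt "0.33 0.17 0 -0.1 1" --pt "0.67 0.33 0 -0.2 1" --pt "1 0.5 0 -0.2 1" --pt "1 0.5 0 -0.2 1"

```text
clock: 2.5
position: [0.5407, -0.1758, 0.2294]
ee_rot: [0.706, 0.708, 0.001, -0.0]
ft_force: [-0.5, -0.6, -0.4]
grip_width: 1.001
grasp_force: 0.0
```

Request:
carry_out --pt "0.33 0 0 0 1" --pt "0.67 0 0 0 1" --pt "1 0 0 0 1" --pt "1 0 0 0 1" --pt "1 0 0 0 1"

```text
clock: 3.12
position: [0.5391, -0.0318, 0.2293]
ee_rot: [0.709, 0.706, -0.0, 0.0]
ft_force: [0.0, -1.9, -0.3]
grip_width: 1.0
grasp_force: 0.0
```

Request:
carry_out --pt "0.4 0.03 0.1 0.2 1" --pt "0.85 0.07 0.2 0.44 1" --pt "0.85 0.07 0.2 0.44 1" --pt "0.85 0.07 0.2 0.44 1"

```text
clock: 3.62
position: [0.5502, 0.0962, 0.199]
ee_rot: [0.784, 0.62, -0.0, 0.0]
ft_force: [-0.1, -0.6, -0.2]
grip_width: 1.001
grasp_force: 0.0
```

```bash
cat >> h.py <<'E'
def pose():
    o=manip.get_obs(); from scipy.spatial.transform import Rotation as R_
    M=R_.from_quat(o['ee_rot']).as_matrix(); return np.array(o['position']),M,np.degrees(np.arctan2(M[1,1],M[0,1]))
def go(x,y,z,yaw):
    "print the row values to get to tcp x,y,z with tool y along yaw (deg)"
    p,M,a=pose(); d=M.T@(np.array([x,y,z])-p)/.15; s=(a-yaw+90)%180-90
    print('t',np.round(d,3),'spin',round(s/30,3),'now',np.round(p,4),'yaw',round(a,1))
def carton(x,y,r,z,cam='top',tol=.006):
    p=camera(cam); P=cloud(p); m=near(P,x,y,r,z-tol,z+tol); m=big(m); print(cam,rect(P,m),np.median(P[m][:,2])); return p
E
python3 - <<'E'
from h import *
p=carton(.549,.098,.075,.046,'wrist'); save(p,'w1.png'); carton(.549,.098,.075,.046)
go(.549,.098,.05,-13.3)
E
```

```text
wrist (array([550.6,  98.7]), array([110.5,  54.1]), 76.7, 8905) 0.045964704088414556
top (array([544.8,  79.9]), array([75.3, 54.2]), 77.1, 580) 0.04678211052054291
t [ 0.017 -0.014  0.996] spin -0.005 now [0.5504 0.0952 0.1995] yaw -13.5
```

View pics/w1.png

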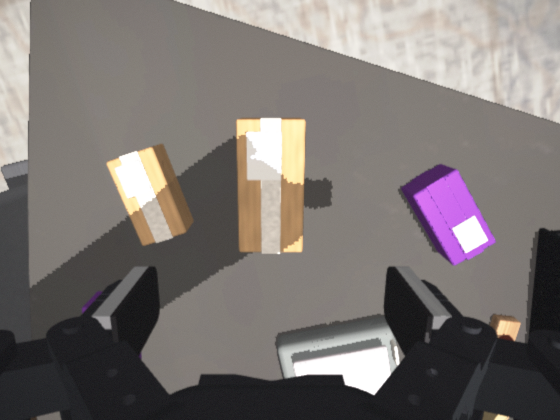

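Request:
carry_out --pt "0.02 0 0.33 0 1" --pt "0.02 0 0.66 0 1" --pt "0.02 0 0.9 0 1" --pt "0.02 0 0.9 0 1"

```text
clock: 4.22
position: [0.5492, 0.0985, 0.0624]
ee_rot: [0.785, 0.62, -0.002, -0.001]
ft_force: [0.3, 0.1, -0.3]
grip_width: 1.002
grasp_force: 0.0
```

Request:
carry_out --pt "0 0 0.12 0 1" --pt "0 0 0.23 0 1" --pt "0 0 0.23 0 1" --pt "0 0 0.23 0 -1" --pt "0 0 0.23 0 -1" --pt "0 0 0.23 0 -1" --pt "0 0 0.23 0 -1" --pt "0 0 0.23 0 -1" --pt "0 0 0.23 0 -1" --force 40

```text
clock: 5.35
position: [0.551, 0.1013, 0.0308]
ee_rot: [0.784, 0.621, 0.0, 0.0]
ft_force: [-2.8, -0.9, 6.7]
grip_width: 0.617
grasp_force: 42.6
```

Request:
carry_out --pt "0 0 -0.2 0 -1" --pt "0 0 -0.5 0 -1" --pt "0 0 -0.8 0 -1" --pt "0 0 -0.8 0 -1" --pt "0 0 -0.8 0 -1"

```text
clock: 5.98
position: [0.55, 0.1008, 0.1491]
ee_rot: [0.784, 0.621, -0.001, -0.0]
ft_force: [-0.1, -0.1, -2.8]
grip_width: 0.619
grasp_force: 43.6
```

```bash
python3 - <<'E'
from h import *
p=camera('wrist');save(p,'w2.png');P=cloud(p);t,M,a=pose()
m=near(P,t[0],t[1],.08,.09,.2);
print(np.percentile(P[m][:,2],[5,50,95])); zt=np.median(P[m][:,2]); print(rect(P,big(m&(abs(P[...,2]-zt)<.006))))
go(.5734,-.1395,.15,-1.3)
E
```

```text
[0.16269777 0.16431312 0.19038391]
(array([552. , 106.8]), array([93.4, 80.1]), 76.7, 33704)
t [-1.522  0.521 -0.009] spin -0.399 now [0.5497 0.1007 0.1485] yaw -13.3
```

Request:
carry_out --pt "-0.2 0.07 0 -0.1 -1" --pt "-0.5 0.16 0 -0.25 -1" --pt "-0.8 0.26 0 -0.4 -1" --pt "-0.8 0.26 0 -0.4 -1" --pt "-0.8 0.26 0 -0.4 -1" --pt "-0.8 0.26 0 -0.4 -1"

```text
clock: 6.78
position: [0.5606, -0.0233, 0.1494]
ee_rot: [0.714, 0.7, -0.0, -0.001]
ft_force: [-0.4, 0.2, -2.5]
grip_width: 0.618
grasp_force: 43.6
```

```bash
cat >> h.py <<'E'
def held(name,tol=.005):
    p=camera('wrist'); P=cloud(p); t,M,a=pose(); b=[r for r in outline_of(name,p)]
    b.sort(key=lambda r:-r['region'].sum()); m=b[0]['region']; zt=np.median(P[m][:,2]); m=big(m&(abs(P[...,2]-zt)<tol))
    r=rect(P,m); print('held',r,'top',zt,'off',np.round(r[0]-t[:2]*1000,1)); return p
E
python3 - <<'E'
from h import *
p=held('carton_large'); go(.5734,-.137,.15,-1.3)
E
```

```text
held (array([561.5, -16.9]), array([93.2, 54.5]), 88.9, 32386) top 0.16447782177627066 off [0.8 6.4]
t [-0.755  0.099 -0.002] spin 0.004 now [ 0.5608 -0.0235  0.1497] yaw -1.2
```

Request:
carry_out --pt "-0.25 0.03 0 0 -1" --pt "-0.5 0.06 0 0 -1" --pt "-0.755 0.085 0 0 -1" --pt "-0.755 0.085 0.1 0 -1" --pt "-0.755 0.085 0.25 0 -1" --pt "-0.755 0.085 0.4 0 -1" --pt "-0.755 0.085 0.45 0 -1"

```text
clock: 7.75
position: [0.5704, -0.1368, 0.0809]
ee_rot: [0.714, 0.7, -0.0, -0.001]
ft_force: [-0.2, 0.3, -1.9]
grip_width: 0.619
grasp_force: 43.5
```

```bash
python3 - <<'E'
from h import *
p=held('carton_large'); go(.5734,-.137,.0757,-1.3)
E
```

```text
held (array([ 571. , -130.5]), array([93.4, 54.5]), 88.5, 32626) top 0.09593322178455875 off [0.6 6.5]
t [0.002 0.017 0.041] spin 0.003 now [ 0.5709 -0.1373  0.0818] yaw -1.2
```

Request:
carry_out --pt "0 0.015 0.02 0 -1" --pt "0 0.015 0.035 0 -1" --pt "0 0.015 0.035 0 -1" --pt "0 0.015 0.035 0 -0.5" --pt "0 0.015 0.035 0 1" --pt "0 0.015 0.035 0 1" --pt "0 0.015 0.035 0 1" --pt "0 0.015 -0.2 0 1" --pt "0 0.015 -0.5 0 1" --pt "0 0.015 -0.6 0 1" --pt "0 0.015 -0.6 0 1"

```text
clock: 9.22
position: [0.5739, -0.1384, 0.1731]
ee_rot: [0.715, 0.699, 0.0, 0.001]
ft_force: [-0.2, 0.5, -0.7]
grip_width: 1.005
grasp_force: 0.0
```

```bash
python3 - <<'E'
from h import *
p=carton(.5734,-.1395,.1,.090,'wrist'); P=cloud(p); save(p,'w3.png')
print('panparts',rect(P,near(P,.5734,-.1395,.1,.037,.05)))
m=near(P,.4636,-.137,.03,.04,.06); print('tab',rect(P,m) if m.sum()>20 else m.sum())
go(.4636,-.137,.16,-1.3)
E
```

```text
wrist (array([ 573.7, -140.7]), array([111. ,  54.3]), 88.5, 14229) 0.08996066866176468
panparts (array([ 579.1, -138.8]), array([139.6,  98.2]), 88.5, 8072)
tab (array([ 466.5, -135.6]), array([23.5, 10.6]), 88.2, 570)
t [-0.007 -0.73   0.078] spin 0.001 now [ 0.5731 -0.1383  0.1717] yaw -1.3
```

View pics/w3.png

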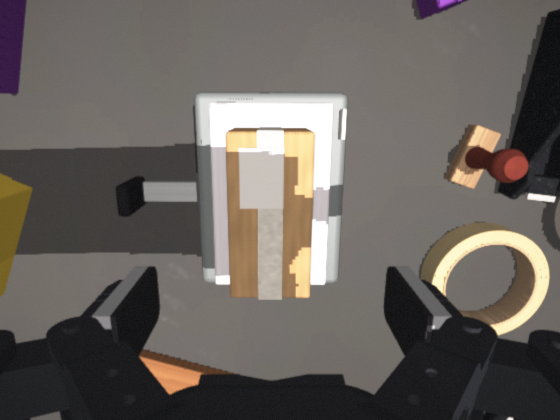

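Request:
carry_out --pt "0.01 -0.35 0 0 -0.3" --pt "0.01 -0.71 0 0 -0.3" --pt "0.01 -0.71 0 0 -0.3" --pt "0.01 -0.71 0.3 0 -0.3" --pt "0.01 -0.71 0.6 0 -0.3" --pt "0.01 -0.71 0.81 0 -0.3" --pt "0.01 -0.71 0.81 0 -0.3"

```text
clock: 10.15
position: [0.4652, -0.1335, 0.0481]
ee_rot: [0.715, 0.699, -0.001, -0.003]
ft_force: [-0.5, 0.0, -0.2]
grip_width: 0.353
grasp_force: 0.0
```

Request:
carry_out --pt "0 0 0 0 -1" --pt "0 0 0 0 -1" --pt "0 0 0 0 -1" --pt "0 0 0 0 -1" --pt "0 0 0 0 -1"

```text
clock: 10.78
position: [0.4671, -0.1345, 0.0511]
ee_rot: [0.715, 0.699, 0.0, 0.0]
ft_force: [0.3, 0.7, -0.0]
grip_width: -0.001
grasp_force: 0.0
```

```bash
python3 - <<'E'
from h import *
p=camera('scene'); save(p,'s2.png'); i=p['img'][180:300,200:380]; cv2.imwrite('pics/s2c.png',cv2.resize(i[...,::-1],(720,480)))
p=camera('wrist'); save(p,'w4.png')
P=cloud(p); m=near(P,.4636,-.137,.04,.04,.06); print(m.sum(), rect(P,m) if m.sum()>20 else '')
E
```

```text
406 (array([ 467.5, -125.9]), array([22.5,  8.1]), 10.4, 406)
```

View pics/s2c.png

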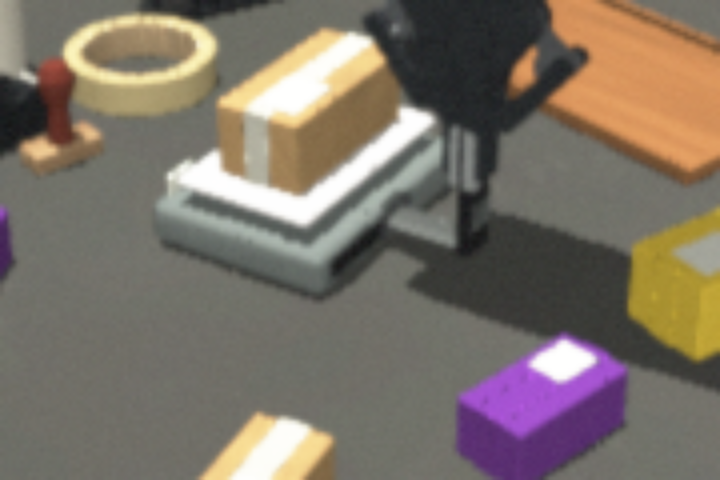

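View pics/w4.png

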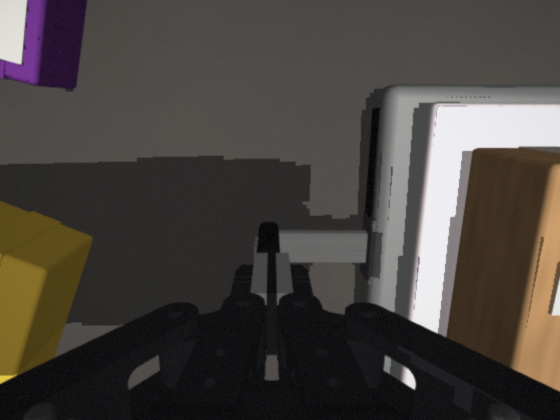

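The fingers seem to sit over the tab at (268,240) in the wrist view but are fully shut, so I check their depth.

```bash
python3 - <<'E'
from h import *
p=camera('wrist'); P=cloud(p)
for v in range(222,330,6): print(v,[ (u,*np.round(P[v,u]*1000).astype(int)) for u in (258,263,268,273,282,290)])
go(.4665,-.137,.041,-1.3)
E
```

```text
222 [(258, np.int64(460), np.int64(-128), np.int64(0)), (263, np.int64(463), np.int64(-128), np.int64(0)), (268, np.int64(466), np.int64(-124), np.int64(13)), (273, np.int64(469), np.int64(-128), np.int64(-1)), (282, np.int64(474), np.int64(-129), np.int64(-1)), (290, np.int64(478), np.int64(-129), np.int64(-1))]
228 [(258, np.int64(460), np.int64(-131), np.int64(2)), (263, np.int64(464), np.int64(-124), np.int64(22)), (268, np.int64(466), np.int64(-124), np.int64(23)), (273, np.int64(469), np.int64(-124), np.int64(22)), (282, np.int64(473), np.int64(-131), np.int64(0)), (290, np.int64(478), np.int64(-132), np.int64(0))]
234 [(258, np.int64(460), np.int64(-135), np.int64(-1)), (263, np.int64(464), np.int64(-124), np.int64(32)), (268, np.int64(466), np.int64(-124), np.int64(32)), (273, np.int64(469), np.int64(-124), np.int64(32)), (282, np.int64(473), np.int64(-129), np.int64(19)), (290, np.int64(477), np.int64(-129), np.int64(18))]
240 [(258, np.int64(462), np.int64(-126), np.int64(34)), (263, np.int64(464), np.int64(-124), np.int64(39)), (268, np.int64(466), np.int64(-124), np.int64
[... 3990 characters left out ...]
t64(464), np.int64(-122), np.int64(107)), (263, np.int64(465), np.int64(-125), np.int64(101)), (268, np.int64(467), np.int64(-132), np.int64(89)), (273, np.int64(468), np.int64(-132), np.int64(90)), (282, np.int64(471), np.int64(-122), np.int64(106)), (290, np.int64(473), np.int64(-122), np.int64(106))]
324 [(258, np.int64(464), np.int64(-123), np.int64(108)), (263, np.int64(465), np.int64(-127), np.int64(102)), (268, np.int64(466), np.int64(-134), np.int64(90)), (273, np.int64(468), np.int64(-135), np.int64(89)), (282, np.int64(471), np.int64(-124), np.int64(107)), (290, np.int64(473), np.int64(-123), np.int64(109))]
t [-0.017 -0.003  0.066] spin 0.001 now [ 0.467  -0.1344  0.051 ] yaw -1.3
```

Request:
carry_out --pt "-0.015 0 0 0 -0.3" --pt "-0.015 0 0 0 -0.3" --pt "-0.015 0 0 0 -0.3" --pt "-0.015 0 0 0 -0.3" --pt "-0.015 0 0.03 0 -0.3" --pt "-0.015 0 0.03 0 -0.3"

```text
clock: 11.68
position: [0.4666, -0.1365, 0.046]
ee_rot: [0.715, 0.699, -0.0, -0.0]
ft_force: [0.1, 0.4, 0.2]
grip_width: 0.35
grasp_force: 0.0
```

```bash
python3 - <<'E'
from h import *
p=camera('wrist'); P=cloud(p); save(p,'w5.png'); go(.4665,-.137,.041,-1.3)
m=(p['depth']>0)&(abs(P[...,1]+.126)<.006)&(abs(P[...,0]-.466)<.045)&(P[...,2]>.02)
for x in range(430,505,4):
    k=m&(abs(P[...,0]*1000-x)<2); print(x,int(P[k][:,2].min()*1000) if k.any() else None,end='; ')
E
```

```text
t [-0.003 -0.002  0.034] spin 0.001 now [ 0.4668 -0.1366  0.0462] yaw -1.3
430 90; 434 88; 438 57; 442 54; 446 52; 450 52; 454 49; 458 42; 462 20; 466 20; 470 20; 474 20; 478 119; 482 49; 486 52; 490 20; 494 55; 498 64; 502 89;
```

View pics/w5.png

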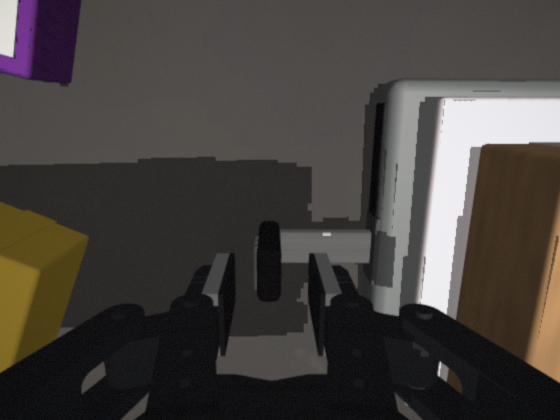

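Request:
carry_out --pt "0 0 0.03 0 -0.3" --pt "0 0 0.07 0 -0.3" --pt "0 0 0.07 0 -0.3"

```text
clock: 12.1
position: [0.4665, -0.1365, 0.0353]
ee_rot: [0.715, 0.699, -0.0, -0.0]
ft_force: [0.1, 0.3, -0.3]
grip_width: 0.35
grasp_force: 0.0
```

```bash
python3 - <<'E'
from h import *
p=camera('wrist'); P=cloud(p); go(.4665,-.137,.041,-1.3)
for x in range(440,498,4):
    k=(p['depth']>0)&(abs(P[...,1]+.126)<.006)&(abs(P[...,0]*1000-x)<2)&(P[...,2]>.022); print(x,int(P[k][:,2].min()*1000) if k.any() else None,end='; ')
import cv2
p=camera('scene'); cv2.imwrite('pics/s3c.png',cv2.resize(p['img'][190:270,270:370,::-1],(750,600),interpolation=cv2.INTER_CUBIC))
E
```

```text
t [-0.003 -0.001 -0.036] spin 0.001 now [ 0.4667 -0.1365  0.0356] yaw -1.3
440 44; 444 43; 448 40; 452 38; 456 103; 460 23; 464 22; 468 22; 472 22; 476 108; 480 57; 484 38; 488 41; 492 43; 496 43;
```

View pics/s3c.png

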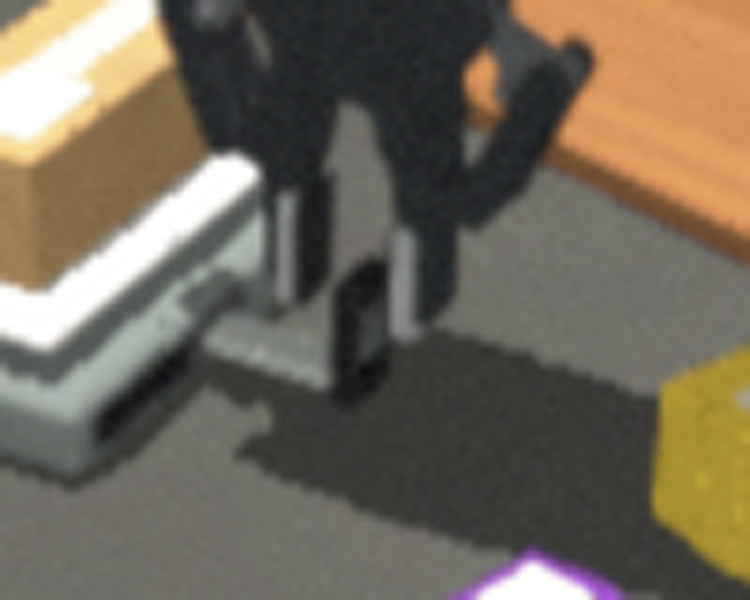

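Request:
carry_out --pt "0 0 0.03 0 -0.3" --pt "0 0 0.06 0 -0.3" --pt "0 0 0.06 0 -1" --pt "0 0 0.06 0 -1" --pt "0 0 0.06 0 -1" --pt "0 0 0.06 0 -1" --pt "0 0 0.06 0 -1" --force 50

```text
clock: 13.08
position: [0.4656, -0.1365, 0.0266]
ee_rot: [0.715, 0.699, -0.001, -0.001]
ft_force: [-6.1, 1.8, 3.7]
grip_width: 0.106
grasp_force: 51.3
```

Request:
carry_out --pt "0 -0.06 0 0 -1" --pt "0 -0.13 0 0 -1" --pt "0 -0.2 0 0 -1" --pt "0 -0.26 0 0 -1" --pt "0 -0.285 0 0 -1" --pt "0 -0.285 0 0 -1" --pt "0 -0.285 0 0 -1" --pt "0 -0.285 0 0 -1"

```text
clock: 14.08
position: [0.4256, -0.1355, 0.0269]
ee_rot: [0.715, 0.699, 0.002, 0.001]
ft_force: [12.5, 0.5, -17.5]
grip_width: 0.102
grasp_force: 50.2
```

```bash
python3 - <<'E'
from h import *
p=camera('wrist'); P=cloud(p); go(.4665,-.137,.026,-1.3)
t=pose()[0]; m=near(P,t[0],t[1]+.01,.025,.03,.056)&(P[...,1]>-.128); print(rect(P,m) if m.sum()>10 else 0)
p=camera('scene'); P=cloud(p); m=near(P,.61,-.075,.05,.06,.085); print('flag',m.sum(),P[m][:,2].max() if m.any() else 0)
E
```

```text
t [-0.004  0.273  0.007] spin 0.002 now [ 0.4255 -0.1355  0.0269] yaw -1.3
(array([ 423.5, -125.2]), array([30.7,  5.6]), 0.2, 1961)
flag 175 0.08485411771794882
```

Request:
carry_out --pt "0 0 0 0 -1" --pt "0 0.07 0 0 -1" --pt "0 0.14 0 0 -1" --pt "0 0.21 0 0 -1" --pt "0 0.275 0 0 -1" --pt "0 0.275 0 0 -1" --pt "0 0.275 0 0 -0.3" --pt "0 0.275 0 0 -0.3" --pt "0 0.275 0 0 -0.3" --pt "0 0.275 -0.3 0 -0.3" --pt "0 0.275 -0.6 0 -0.3" --pt "0 0.275 -0.9 0 -0.3" --pt "0 0.275 -0.9 0 -0.3"

```text
clock: 15.8
position: [0.4674, -0.1371, 0.1655]
ee_rot: [0.715, 0.699, 0.001, 0.003]
ft_force: [0.4, -0.4, -0.6]
grip_width: 0.347
grasp_force: 0.0
```

```bash
python3 - <<'E'
from h import *
p=camera('wrist'); P=cloud(p)
m=near(P,.4636,-.137,.03,.04,.06); print('tab',rect(P,m) if m.sum()>20 else m.sum())
p=carton(.5734,-.1395,.1,.090,'wrist'); carton(.445,.111,.06,.034)
go(.5737,-.1407,.16,-1.5)
E
```

```text
tab (array([ 465.6, -135.5]), array([23.7, 10.2]), 88.7, 496)
wrist (array([ 573.4, -140.8]), array([111.1,  54.7]), 88.7, 15861) 0.08997041171520348
top (array([445. , 110.9]), array([78.5, 42. ]), -85.3, 510) 0.03468282041621226
t [-0.011  0.726  0.007] spin 0.008 now [ 0.4649 -0.1366  0.1612] yaw -1.3
```

Request:
carry_out --pt "-0.03 0.36 0 0.01 1" --pt "-0.03 0.72 0 0.01 1" --pt "-0.03 0.72 0 0.01 1" --pt "-0.03 0.72 0 0.01 1" --pt "-0.03 0.72 0.25 0.01 1" --pt "-0.03 0.72 0.5 0.01 1" --pt "-0.03 0.72 0.66 0.01 1" --pt "-0.03 0.72 0.66 0.01 1" --pt "-0.03 0.72 0.66 0.01 -1" --pt "-0.03 0.72 0.66 0.01 -1" --pt "-0.03 0.72 0.66 0.01 -1" --pt "-0.03 0.72 0.66 0.01 -1" --pt "-0.03 0.72 0.66 0.01 -1" --force 50

```text
clock: 17.58
position: [0.5741, -0.1438, 0.0647]
ee_rot: [0.717, 0.697, 0.0, 0.001]
ft_force: [-2.2, 0.6, 6.4]
grip_width: 0.623
grasp_force: 54.2
```

Request:
carry_out --pt "0 0 -0.2 0 -1" --pt "0 0 -0.4 0 -1" --pt "0 0 -0.6 0 -1" --pt "0 0 -0.6 0 -1" --pt "0 0 -0.6 0 -1"

```text
clock: 18.2
position: [0.5728, -0.1435, 0.1521]
ee_rot: [0.717, 0.697, -0.0, -0.0]
ft_force: [-0.4, 0.0, -2.9]
grip_width: 0.622
grasp_force: 53.8
```

```bash
python3 - <<'E'
from h import *
p=camera('top');P=cloud(p)
f=np.array([.4858,-.3906])
# rim points: z>.009
for z0,z1 in ((.008,.016),(.002,.008)):
    print(rect(P,big(near(P,*f,.17,z0,z1))))
held('carton_large')
a=np.radians(-18.7); ex=np.array([np.cos(a),np.sin(a)])
print('large slot',f+.055*ex,'small slot',f-.055*ex)
t=f+.055*ex; go(*t,.16,-18.7)
E
```

```text
(array([ 496.9, -404.7]), array([279.3, 172.7]), -18.8, 671)
(array([ 477.7, -383.5]), array([264.1, 155.3]), -18.5, 3708)
held (array([ 573.5, -130.7]), array([91.1, 54.3]), 88.6, 37478) top 0.17695087695612793 off [ 1.  12.7]
large slot [ 0.53789657 -0.40823371] small slot [ 0.43370343 -0.37296629]
t [-1.771 -0.183 -0.056] spin 0.571 now [ 0.5726 -0.1434  0.1517] yaw -1.6
```

Request:
carry_out --pt "-0.25 -0.02 0 0 -1" --pt "-0.55 -0.05 0 0 -1" --pt "-0.9 -0.09 0 0 -1" --pt "-0.9 -0.09 0 0 -1"

```text
clock: 18.85
position: [0.5538, -0.2838, 0.1515]
ee_rot: [0.719, 0.695, -0.001, -0.0]
ft_force: [0.6, 0.2, -2.3]
grip_width: 0.623
grasp_force: 53.7
```

Request:
carry_out --pt "-0.3 -0.03 0 0.19 -1" --pt "-0.6 -0.06 0 0.4 -1" --pt "-0.88 -0.09 0 0.57 -1" --pt "-0.88 -0.09 0 0.57 -1" --pt "-0.88 -0.09 0.25 0.57 -1" --pt "-0.88 -0.09 0.5 0.57 -1" --pt "-0.88 -0.09 0.6 0.57 -1" --pt "-0.88 -0.09 0.6 0.57 -1"

```text
clock: 19.85
position: [0.539, -0.4087, 0.0622]
ee_rot: [0.812, 0.584, -0.0, -0.001]
ft_force: [0.4, -0.4, -2.4]
grip_width: 0.618
grasp_force: 53.5
```

```bash
python3 - <<'E'
from h import *
held('carton_large'); go(.5379,-.4082,.026,-18.7)
E
```

```text
held (array([ 543.5, -396.2]), array([90.5, 54.6]), 71.8, 37400) top 0.08738046537012444 off [ 3.9 13.1]
t [ 0.005 -0.017  0.256] spin 0.002 now [ 0.54   -0.4098  0.0645] yaw -18.6
```

Request:
carry_out --pt "0 -0.015 0.1 0 -1" --pt "0 -0.015 0.2 0 -1" --pt "0 -0.015 0.235 0 -1" --pt "0 -0.015 0.235 0 -1" --pt "0 -0.015 0.235 0 -0.3" --pt "0 -0.015 0.235 0 0.6" --pt "0 -0.015 0.235 0 0.6" --pt "0 -0.015 0.235 0 0.6" --pt "0 -0.015 0 0 1" --pt "0 -0.015 -0.4 0 1" --pt "0 -0.015 -0.8 0 1" --pt "0 -0.015 -0.8 0 1"

```text
clock: 21.45
position: [0.5393, -0.4102, 0.1893]
ee_rot: [0.812, 0.583, 0.002, 0.005]
ft_force: [-0.1, 0.1, -0.6]
grip_width: 1.002
grasp_force: 0.0
```

```bash
python3 - <<'E'
from h import *
p=carton(.538,-.408,.09,.051,'wrist'); P=cloud(p); carton(.445,.111,.06,.034)
p=camera('top'); m=outline_of('carton_small',p); print([(round(b['conf'],2),np.round(b['position'],3)) for b in boxes_of('carton_small',p)])
go(.445,.111,.18,4.7)
E
```

```text
wrist (array([ 549.2, -423.9]), array([111.2,  54.2]), 65.6, 9497) 0.05232324026901277
top (array([444.9, 111.1]), array([78.7, 42. ]), -85.6, 512) 0.034750974000486726
[(0.88, array([ 0.363, -0.016,  0.034])), (0.86, array([0.694, 0.032, 0.035])), (0.63, array([0.448, 0.107, 0.033]))]
t [ 3.087 -1.684  0.014] spin -0.779 now [ 0.5362 -0.4086  0.1812] yaw -18.7
```

```bash
python3 - <<'E'
from h import *
for c in ('wrist','top'):
    p=camera(c); P=cloud(p); m=big(near(P,.549,-.424,.08,.044,.064)); X=P[m]
    A=np.c_[X[:,:2]-[.549,-.424],np.ones(len(X))]; k=np.linalg.lstsq(A,X[:,2],rcond=None)[0]; print(c,k,rect(P,m))
    if c=='wrist': save(p,'w6.png')
E
```

```text
wrist [-0.00024645  0.0036372   0.05089867] (array([ 553.7, -422.8]), array([111.1,  54.2]), 62.2, 10022)
top [ 0.00087482 -0.00327697  0.05194597] (array([ 557.7, -411.8]), array([84.7, 54.5]), 61.7, 664)
```

View pics/w6.png

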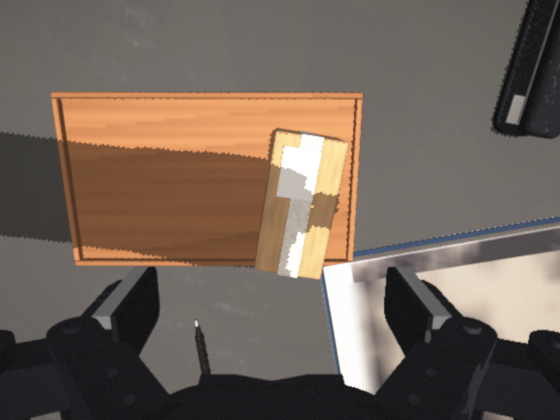

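The wooden tray's right half (pixels 255–350, 130–278) holds the large carton, slightly turned. That is the announced knock, and the carton lies flat inside. On to the small one.

Request:
carry_out --pt "0.4 -0.22 0 0 1" --pt "0.78 -0.42 0 0 1" --pt "0.78 -0.42 0 0 1"

```text
clock: 22.18
position: [0.5148, -0.2728, 0.1827]
ee_rot: [0.811, 0.586, 0.0, -0.001]
ft_force: [0.1, -0.1, 0.4]
grip_width: 1.003
grasp_force: 0.0
```

Request:
carry_out --pt "0.4 -0.22 0 0 1" --pt "0.78 -0.42 0 0 1" --pt "0.78 -0.42 0 0 1"

```text
clock: 22.55
position: [0.4922, -0.1429, 0.1829]
ee_rot: [0.811, 0.585, 0.0, -0.0]
ft_force: [0.6, -0.5, 0.1]
grip_width: 1.002
grasp_force: 0.0
```

Request:
carry_out --pt "0.4 -0.22 0 0 1" --pt "0.78 -0.42 0 0 1" --pt "0.78 -0.42 0 0 1"

```text
clock: 22.92
position: [0.4699, -0.0127, 0.1831]
ee_rot: [0.811, 0.585, 0.0, 0.0]
ft_force: [-0.2, -0.6, -0.6]
grip_width: 1.005
grasp_force: 0.0
```

Request:
carry_out --pt "0.4 -0.22 0 -0.3 1" --pt "0.77 -0.42 0 -0.6 1" --pt "0.77 -0.42 0 -0.77 1" --pt "0.77 -0.42 0 -0.77 1" --pt "0.77 -0.42 0 -0.77 1"

```text
clock: 23.55
position: [0.448, 0.1119, 0.1827]
ee_rot: [0.681, 0.732, -0.0, -0.0]
ft_force: [-0.9, -0.1, 0.4]
grip_width: 1.001
grasp_force: 0.0
```

```bash
python3 - <<'E'
from h import *
carton(.445,.111,.06,.034,'wrist'); go(.445,.111,.02,4.6)
p=camera('top');P=cloud(p); m=big(near(P,.55,-.42,.09,.044,.064)); print(rect(P,m))
E
```

```text
wrist (array([446.4, 112.8]), array([78.9, 42. ]), -85.3, 5029) 0.03398600102938424
t [-0.006 -0.02   1.085] spin -0.014 now [0.4479 0.1121 0.1827] yaw 4.2
(array([ 551.7, -423.6]), array([111.9,  55.4]), 61.9, 932)
```

Request:
carry_out --pt "0 -0.01 0.3 0 1" --pt "0 -0.01 0.6 0 1" --pt "0 -0.01 0.8 0 1" --pt "0 -0.01 0.8 0 1"

```text
clock: 24.15
position: [0.4446, 0.1127, 0.0613]
ee_rot: [0.68, 0.733, -0.001, -0.001]
ft_force: [0.3, 1.1, 0.7]
grip_width: 1.0
grasp_force: 0.0
```

Request:
carry_out --pt "0 0 0.15 0 1" --pt "0 0 0.27 0 1" --pt "0 0 0.32 0 1" --pt "0 0 0.32 0 1" --pt "0 0 0.32 0 -1" --pt "0 0 0.32 0 -1" --pt "0 0 0.32 0 -1" --pt "0 0 0.32 0 -1" --pt "0 0 0.32 0 -1" --pt "0 0 0.32 0 -1"

```text
clock: 25.4
position: [0.4465, 0.1137, 0.0156]
ee_rot: [0.679, 0.734, 0.0, 0.0]
ft_force: [-0.4, -0.9, 6.4]
grip_width: 0.477
grasp_force: 51.1
```

Request:
carry_out --pt "0 0 -0.2 0 -1" --pt "0 0 -0.5 0 -1" --pt "0 0 -0.9 0 -1" --pt "0 0 -0.9 0 -1" --pt "0 0 -0.9 0 -1"

```text
clock: 26.02
position: [0.4456, 0.1132, 0.1494]
ee_rot: [0.679, 0.734, -0.0, 0.0]
ft_force: [-0.0, 0.1, -1.9]
grip_width: 0.483
grasp_force: 51.6
```

```bash
python3 - <<'E'
from h import *
held('carton_small'); go(.5738,-.1395,.15,-1.4)
E
```

```text
held (array([446.1, 113.5]), array([77. , 42.1]), -85.6, 20746) top 0.16770968547982118 off [0.9 0.3]
t [-1.746  0.726 -0.011] spin 0.195 now [0.445  0.1132 0.1486] yaw 4.4
```

Request:
carry_out --pt "-0.25 0.1 0 0 -1" --pt "-0.55 0.23 0 0 -1" --pt "-0.87 0.36 0 0 -1" --pt "-0.87 0.36 0 0 -1"

```text
clock: 26.62
position: [0.51, -0.0164, 0.148]
ee_rot: [0.681, 0.732, -0.001, -0.001]
ft_force: [0.1, 0.5, -2.1]
grip_width: 0.478
grasp_force: 51.5
```

Request:
carry_out --pt "-0.25 0.1 0 0.05 -1" --pt "-0.55 0.23 0 0.12 -1" --pt "-0.87 0.36 0 0.19 -1" --pt "-0.87 0.36 0 0.19 -1" --pt "-0.87 0.36 0.3 0.19 -1" --pt "-0.87 0.36 0.5 0.19 -1" --pt "-0.87 0.36 0.5 0.19 -1"

```text
clock: 27.5
position: [0.5715, -0.1364, 0.0719]
ee_rot: [0.714, 0.7, -0.001, -0.003]
ft_force: [0.4, 0.4, -1.7]
grip_width: 0.479
grasp_force: 51.4
```

```bash
python3 - <<'E'
from h import *
held('carton_small'); go(.5738,-.1395,.06,-1.4)
E
```

```text
held (array([ 571.9, -136.1]), array([77. , 42.8]), 88.8, 20881) top 0.09020562759738522 off [-1.   0.7]
t [-0.015 -0.001  0.103] spin 0.007 now [ 0.574  -0.1372  0.0754] yaw -1.2
```

Request:
carry_out --pt "-0.018 0.01 0.03 0 -1" --pt "-0.018 0.01 0.075 0 -1" --pt "-0.018 0.01 0.075 0 -1" --pt "-0.018 0.01 0.075 0 -1" --pt "-0.018 0.01 0.075 0 -0.4" --pt "-0.018 0.01 0.075 0 1" --pt "-0.018 0.01 0.075 0 1" --pt "-0.018 0.01 0.075 0 1" --pt "-0.018 0.01 -0.2 0 1" --pt "-0.018 0.01 -0.5 0 1" --pt "-0.018 0.01 -0.65 0 1" --pt "-0.018 0.01 -0.65 0 1"

```text
clock: 29.1
position: [0.5763, -0.1412, 0.1743]
ee_rot: [0.715, 0.699, 0.001, 0.002]
ft_force: [0.0, 0.1, -1.1]
grip_width: 0.999
grasp_force: 0.0
```

```bash
python3 - <<'E'
from h import *
carton(.5734,-.1395,.1,.078,'wrist')
go(.4665,-.137,.05,-1.3)
E
```

```text
wrist (array([ 575.9, -142. ]), array([79.2, 42.1]), 88.7, 7179) 0.0779411163266994
t [ 0.012 -0.727  0.817] spin 0.001 now [ 0.5754 -0.1412  0.1726] yaw -1.3
```

Request:
carry_out --pt "0.015 -0.36 0 0 -0.3" --pt "0.015 -0.725 0 0 -0.3" --pt "0.015 -0.725 0 0 -0.3" --pt "0.015 -0.725 0 0 -0.3" --pt "0.015 -0.725 0.3 0 -0.3" --pt "0.015 -0.725 0.6 0 -0.3" --pt "0.015 -0.725 0.85 0 -0.3" --pt "0.015 -0.725 0.96 0 -0.3" --pt "0.015 -0.725 0.96 0 -0.3" --pt "0.015 -0.725 0.96 0 -1" --pt "0.015 -0.725 0.96 0 -1" --pt "0.015 -0.725 0.96 0 -1" --pt "0.015 -0.725 0.96 0 -1" --pt "0.015 -0.725 0.96 0 -1"

```text
clock: 30.9
position: [0.4656, -0.1365, 0.0296]
ee_rot: [0.715, 0.699, -0.001, -0.0]
ft_force: [-10.0, 2.1, 9.2]
grip_width: 0.102
grasp_force: 50.6
```

Request:
carry_out --pt "0 -0.06 0 0 -1" --pt "0 -0.13 0 0 -1" --pt "0 -0.2 0 0 -1" --pt "0 -0.26 0 0 -1" --pt "0 -0.285 0 0 -1" --pt "0 -0.285 0 0 -1" --pt "0 -0.285 0 0 -1" --pt "0 -0.285 0 0 -1"

```text
clock: 31.9
position: [0.4259, -0.1354, 0.0297]
ee_rot: [0.715, 0.699, 0.002, 0.002]
ft_force: [7.7, 1.7, -3.5]
grip_width: 0.104
grasp_force: 49.8
```

```bash
python3 - <<'E'
from h import *
go(.4665,-.137,.027,-1.3)
p=camera('scene'); P=cloud(p); m=near(P,.62,-.075,.045,.06,.085)&~near(P,.5759,-.142,.06,0,.1); print('flag',m.sum(),rect(P,m) if m.any() else 0, P[m][:,2].max() if m.any() else 0)
E
```

```text
t [-0.005  0.271  0.02 ] spin 0.002 now [ 0.4259 -0.1354  0.0297] yaw -1.3
flag 44 (array([624. , -85.8]), array([20.8,  4.3]), 88.0, 44) 0.07934562123448363
```

Request:
carry_out --pt "0 -0.015 0 0 -1" --pt "0 -0.015 0 0 -1" --pt "0 -0.015 0 0 -1" --pt "0 -0.015 0 0 -1" --pt "0 0.07 0 0 -1" --pt "0 0.14 0 0 -1" --pt "0 0.21 0 0 -1" --pt "0 0.28 0 0 -1" --pt "0 0.28 0 0 -1" --pt "0 0.28 0 0 -0.3" --pt "0 0.28 0 0 -0.3" --pt "0 0.28 0 0 -0.3" --pt "0 0.28 -0.3 0 -0.3" --pt "0 0.28 -0.6 0 -0.3" --pt "0 0.28 -0.9 0 -0.3" --pt "0 0.28 -0.9 0 -0.3"

```text
clock: 33.95
position: [0.4677, -0.1369, 0.1666]
ee_rot: [0.715, 0.699, 0.001, 0.003]
ft_force: [-0.2, 0.0, -0.5]
grip_width: 0.348
grasp_force: 0.0
```

```bash
python3 - <<'E'
from h import *
p=camera('wrist'); P=cloud(p)
m=near(P,.4636,-.137,.03,.04,.06); print('tab',rect(P,m) if m.sum()>20 else m.sum())
p=carton(.575,-.1415,.1,.078,'wrist')
go(.5755,-.1415,.06,-1.3)
E
```

```text
tab (array([ 465.7, -135.4]), array([23.4, 10.3]), 88.5, 492)
wrist (array([ 575.7, -141.9]), array([79.3, 42.8]), 88.7, 7915) 0.07796660001463586
t [-0.016  0.733  0.689] spin 0.001 now [ 0.4657 -0.1366  0.1633] yaw -1.3
```

Request:
carry_out --pt "-0.03 0.36 0 0 1" --pt "-0.03 0.725 0 0 1" --pt "-0.03 0.725 0 0 1" --pt "-0.03 0.725 0 0 1" --pt "-0.03 0.725 0.25 0 1" --pt "-0.03 0.725 0.5 0 1" --pt "-0.03 0.725 0.69 0 1" --pt "-0.03 0.725 0.69 0 1" --pt "-0.03 0.725 0.69 0 -1" --pt "-0.03 0.725 0.69 0 -1" --pt "-0.03 0.725 0.69 0 -1" --pt "-0.03 0.725 0.69 0 -1" --pt "-0.03 0.725 0.69 0 -1" --pt "-0.03 0.725 0.69 0 -1"

```text
clock: 35.8
position: [0.5754, -0.1435, 0.0615]
ee_rot: [0.715, 0.699, 0.0, 0.001]
ft_force: [-1.4, 0.1, 8.2]
grip_width: 0.475
grasp_force: 51.9
```

Request:
carry_out --pt "0 0 -0.2 0 -1" --pt "0 0 -0.4 0 -1" --pt "0 0 -0.6 0 -1" --pt "0 0 -0.6 0 -1" --pt "0 0 -0.6 0 -1"

```text
clock: 36.42
position: [0.5739, -0.1434, 0.1492]
ee_rot: [0.715, 0.699, -0.0, -0.0]
ft_force: [-0.5, -0.2, -2.5]
grip_width: 0.473
grasp_force: 51.2
```

```bash
python3 - <<'E'
from h import *
held('carton_small'); go(.4337,-.373,.15,-18.7)
E
```

```text
held (array([ 574.5, -142.4]), array([80.5, 42.2]), 88.7, 21358) top 0.16549608727915677 off [0.8 0.9]
t [-1.552 -0.9   -0.008] spin 0.581 now [ 0.5737 -0.1432  0.1487] yaw -1.3
```

Request:
carry_out --pt "-0.25 -0.14 0 0 -1" --pt "-0.5 -0.3 0 0 -1" --pt "-0.78 -0.45 0 0 -1" --pt "-0.78 -0.45 0 0 -1"

```text
clock: 37.02
position: [0.5015, -0.2631, 0.1487]
ee_rot: [0.717, 0.697, -0.001, -0.001]
ft_force: [-0.1, 0.2, -2.5]
grip_width: 0.479
grasp_force: 51.2
```

Request:
carry_out --pt "-0.25 -0.15 0 0.19 -1" --pt "-0.5 -0.3 0 0.4 -1" --pt "-0.77 -0.45 0 0.58 -1" --pt "-0.77 -0.45 0 0.58 -1" --pt "-0.77 -0.45 0.3 0.58 -1" --pt "-0.77 -0.45 0.6 0.58 -1" --pt "-0.77 -0.45 0.7 0.58 -1" --pt "-0.77 -0.45 0.7 0.58 -1"

```text
clock: 38.02
position: [0.4347, -0.3717, 0.0446]
ee_rot: [0.812, 0.584, 0.0, -0.001]
ft_force: [-0.7, -0.2, -0.4]
grip_width: 0.475
grasp_force: 51.1
```

```bash
python3 - <<'E'
from h import *
held('carton_small'); go(.4337,-.373,.03,-18.7)
E
```

```text
held (array([ 435.6, -370.5]), array([79.8, 42.2]), 71.6, 21271) top 0.06093209883817284 off [0.3 2. ]
t [-0.004 -0.012  0.11 ] spin 0.002 now [ 0.4356 -0.373   0.0465] yaw -18.6
```

Request:
carry_out --pt "0 0 0.07 0 -1" --pt "0 0 0.135 0 -1" --pt "0 0 0.135 0 -1" --pt "0 0 0.135 0 -1" --pt "0 0 0.135 0 -0.4" --pt "0 0 0.135 0 0.5" --pt "0 0 0.135 0 0.5" --pt "0 0 0.135 0 0.5" --pt "0 0 -0.2 0 0.5" --pt "0 0 -0.5 0 0.5" --pt "0 0 -0.9 0 1" --pt "0 0 -0.9 0 1"

```text
clock: 39.62
position: [0.4367, -0.3741, 0.1851]
ee_rot: [0.812, 0.583, 0.001, 0.004]
ft_force: [-0.2, 0.0, 0.0]
grip_width: 0.998
grasp_force: 0.0
```

```bash
python3 - <<'E'
from h import *
for c in ('wrist','top'):
    p=camera(c); P=cloud(p)
    for n,x,y,r,z in (('S',.434,-.372,.06,.039),('L',.552,-.423,.08,.051)):
        m=near(P,x,y,r,z-.007,z+.007)
        if m.sum()<50: print(c,n,m.sum()); continue
        m=big(m); X=P[m]; A=np.c_[X[:,:2]-[x,y],np.ones(len(X))]; print(c,n,np.round(np.linalg.lstsq(A,X[:,2],rcond=None)[0],4),rect(P,m))
    if c=='wrist': save(p,'w7.png')
    if c=='top': save(p,'top7.png')
E
```

```text
wrist S [-0.0026  0.0037  0.0389] (array([ 435.3, -371.2]), array([79.1, 42.1]), 71.3, 5139)
wrist L [ 0.0141 -0.0029  0.0507] (array([ 553.3, -422.5]), array([111. ,  54.8]), 62.4, 9891)
top S [-0.0046  0.0066  0.0399] (array([ 434.1, -370.7]), array([77.5, 42. ]), 71.4, 486)
top L [0.0013 0.0041 0.0516] (array([ 551.5, -424. ]), array([112. ,  55.6]), 62.2, 857)
```

View pics/w7.png

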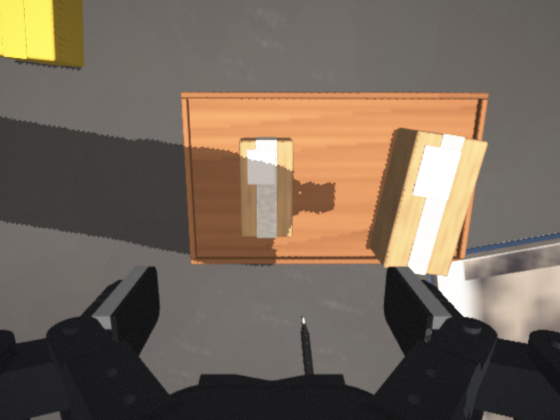

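View pics/top7.png

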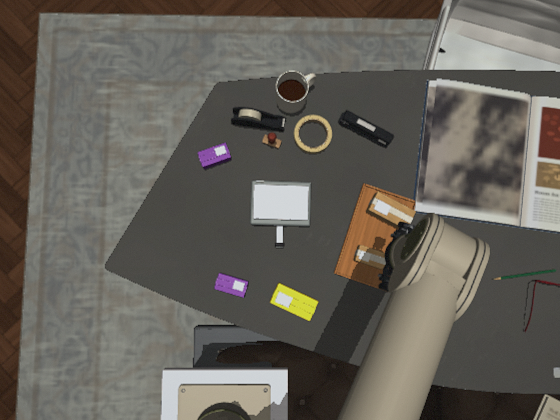

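The wrist view shows the small carton at (266,188) and the large one at (437,205), both flat, label up, inside the tray. In the top view the slide is home and everything else is where it started.

```bash
python3 -c "
from h import *
print(ticket.hand_in())"
```

```text
the job is handed in; nothing more can be done
None
```

The job is handed in: the large carton then the small one (no medium was present) were weighed in the middle of the pan, with the slide drawn out and returned home each time, and both lie flat, label up, side by side in the out-tray; something knocked the large one about 9° off square after I set it down, and I left it since it is still flat inside the rim.

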